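# Make up two planter orders from the drying stock

### The job

Make up the two orders of unfired ware in the wooden trays: in the long one the round saucer in the middle of the larger compartment, the round planter centred on it, and the bud vase upright in the middle of the narrow compartment; in the square one the square saucer in the middle with the square planter centred on it, both in line with the tray's sides. Set the ware down gently, as it cracks easily, and leave the jar, the brush and the kiln prop where they are.

Things in the scene. Friction and masses are not known exactly. Their poses are not given: they have to be found in the camera images.
- round_saucer: loose round saucer of cream unfired clay, 64 diameter, 18 high: a solid disc whose top face lies 14 above its underside, with a raised rim 3 wide and 4 high round it (recess 58 across). Origin: centre of the underside; z up. About 0.09 kg.
- square_saucer: loose square saucer of the same clay, 64 x 64, 18 high: a solid slab whose top face lies 14 above its underside, with a raised rim 3 wide and 4 high (recess 58 x 58). Origin: centre of the underside; x and y square to its sides, z up. About 0.10 kg.
- round_planter: loose round open-topped planter of the same clay, 52 high: foot 42 diameter, widening to 56 diameter at 14 above the foot and straight-sided from there to the rim; wall 4; small tan beads 17 to 27 above the foot, standing out up to 3 (drawn only, not felt). Origin: centre of the foot; z up. About 0.14 kg.
- square_planter: loose square open-topped planter of the same clay, 52 high: straight sides 50 x 50 above a foot 40 x 40 and 6 high; wall 4; small tan beads standing out up to 3 low on the sides (drawn only, not felt). Origin: centre of the foot; x and y square to its sides, z up. About 0.16 kg.
- bud_vase: loose bud vase of the same clay, 74 high: round body 44 diameter, straight from 5 to 44 above the foot, then a thin neck (18 to 20 diameter) and a lip 26 diameter; solid, with a dark mouth drawn on. Origin: centre of the foot (38 diameter); z up. About 0.15 kg.
- long_tray: fixed long wooden tray, 242 (its x) x 146 (its y), floor top 6 above the table, walls 8 thick rising to 16. A bar 6 thick, as high as the walls, splits it: the larger compartment, 130 x 130 inside, on the -x side, is centred at x = -48; the narrow one, 90 (x) x 130 (y) inside, on the +x side, at x = +68; both at y = 0. Origin: centre of the underside, on the table.
- square_tray: fixed square wooden tray, 146 x 146, one compartment 130 x 130 inside, floor top 6 above the table, walls 8 thick rising to 16 above the table. Origin: centre of the underside, on the table; x and y square to its sides.
- slip_jar: bystander: loose amber jar with a white cap, 64 diameter, 85 high; origin: centre of the underside. Not part of the job.
- brush: bystander: loose flat brush with a wooden handle, about 200 long, 42 wide and 20 high, lying beyond the stock along its own x (handle to -x); origin about the middle of its length, on the table. Not part of the job.
- kiln_prop: bystander: loose plain off-white cylinder, 44 diameter, 60 high, standing; origin: centre of the underside. Not part of the job.
Not all that is in view belongs to the job. Leave any green look-alike of the square_saucer alone. Leave any green look-alike of the bud_vase alone.

How it is judged:
At the end, for the whole second after the job is handed in: Saucers and vase stand on the floors of their compartments, within 15 mm of the centre in x and y; each planter in its own saucer's recess within 10 mm; square pieces in line within 0.2 rad; heights within 3 mm, tilts under 0.06 rad, all at rest (x of round_saucer in the frame of long_tray between -0.063 and -0.033 m and y of round_saucer in the frame of long_tray between -0.015 and 0.015 m and z of round_saucer in the frame of long_tray between 0.003 and 0.009 m and x of square_saucer in the frame of square_tray between -0.015 and 0.015 m and y of square_saucer in the frame of square_tray between -0.015 and 0.015 m and z of square_saucer in the frame of square_tray between 0.003 and 0.009 m and x of bud_vase in the frame of long_tray between 0.053 and 0.083 m and y of bud_vase in the frame of long_tray between -0.015 and 0.015 m and z of bud_vase in the frame of long_tray between 0.003 and 0.009 m and horizontal distance between round_planter and round_saucer below 0.01 m and z of round_planter in the frame of round_saucer between 0.011 and 0.017 m and horizontal distance between square_planter and square_saucer below 0.01 m and z of square_planter in the frame of square_saucer between 0.011 and 0.017 m and (angle between the x axis of square_saucer and the x axis of square_tray, either way round below 0.2 rad or angle between the x axis of square_saucer and the y axis of square_tray, either way round below 0.2 rad) and (angle between the x axis of square_planter and the x axis of square_saucer, either way round below 0.2 rad or angle between the x axis of square_planter and the y axis of square_saucer, either way round below 0.2 rad) and angle between each of round_saucer, square_saucer, round_planter, square_planter, bud_vase's own z axis and vertical below 0.06 rad and linear speed of each of round_saucer, square_saucer, round_planter, square_planter, bud_vase below 0.02 m/s and angular speed of each of round_saucer, square_saucer, round_planter, square_planter, bud_vase below 0.2 rad/s); the robot touches nothing.
It fails at once if the jar, the brush or the kiln prop is moved more than 30 mm (distance of any of slip_jar, brush, kiln_prop from where it was at the start of the episode above 0.03 m).
It fails at once if a piece is banged down (more than 60 N against its tray or saucer) (contact force between any of round_saucer, bud_vase and long_tray above 60 N or contact force between square_saucer and square_tray above 60 N or contact force between round_planter and round_saucer above 60 N or contact force between square_planter and square_saucer above 60 N).
It fails at once if a piece is dropped: out of the fingers and falling faster than 0.6 m/s (a fall of about 18 mm) ((linear speed of round_saucer above 0.6 m/s and contact force between the fingers and round_saucer below 0.1 N) or (linear speed of square_saucer above 0.6 m/s and contact force between the fingers and square_saucer below 0.1 N) or (linear speed of round_planter above 0.6 m/s and contact force between the fingers and round_planter below 0.1 N) or (linear speed of square_planter above 0.6 m/s and contact force between the fingers and square_planter below 0.1 N) or (linear speed of bud_vase above 0.6 m/s and contact force between the fingers and bud_vase below 0.1 N)).
It also fails if it takes over 122 s, if anything falls off the work surface, if the arm or the gripper's body presses on something with over 40 N, if the wrist force passes 120 N, or if a joint passes its speed limit or range.

### The arm

A 7-joint arm with a two-finger parallel gripper is mounted at the origin on the work surface. World frame = base frame: x ahead of the robot, y to its left, z up, the work surface at z = 0. Lengths are in m, angles in rad, forces in N, time in s.
With the tool pointing down it reaches from about 0.4 to 0.875 m from the base axis. Payload 19.3 kg.
Tool frame: the origin (TCP) lies at the very end of the fingers, on their centre line; the grasp point (between the pads) lies 19 mm behind it; z points along the fingers, y is the line along which they close (so a half turn about z gives the same grasp; the last joint's range is limited). The gripper opens to 85 mm and grips with 20 to 120 N. Pads are 22 mm wide; open, the fingers measure 114 mm over their backs; the gripper's body (76 mm by 85 mm) begins 54 mm behind the grasp point. The pads swing forward as they close: fully open they stand 13 mm farther back than shut.
Start: joints at [1.174, 0.521, -0.036, 1.599, 0.021, 1.021, -0.113], TCP at [0.201, -0.592, 0.231] pointing down, gripper open.
Joint ranges: [-2.91, 2.91], [-0.3, 2.13], [-1.5, 1.42], [0.17, 2.43], [-1.26, 4.41], [0.16, 1.93], [-2.52, 2.52]. Speed limits (rad/s): [1.89, 1.89, 2.39, 2.39, 3.01, 3.01, 3.01].

### API

Orientations are given as [roll, pitch, yaw] about the fixed x, y, z axes, in that order (R = Rz(yaw) Ry(pitch) Rx(roll)).
In Python, from workcell import bot gives the robot as it stands.
- The arm moves only by the shell command python3 -m crank 'ROWS' [FORCE]. ROWS is a JSON object of lists of equal length, an entry for each row: "travel": the shift along the world's x, y, z in cm, a list of three; "turn": the turn, a rotation vector about the world's x, y, z in degrees, a list of three; "gripper": the closure, from 0 (fully open) to 1 (shut). A call has exactly 5 rows; each row is the pose to reach, as a shift and turn from the pose commanded when the call began; what a row does not reach only later rows make up. A row lasts 1/10 s, in which the tool goes at most 50 mm and 8.59 degrees, less where a joint would pass 70% of its speed; a pose out of reach is approached as far as the arm can. A call with a gripper value outside its range is refused whole. The fingers move at their own pace and stop on an object; FORCE is the grip in N (left out, the last holds). Time passes only in rows, so rows that repeat a pose let the fingers close, or fill a call up. It gives the time, the measured TCP pose, the force, the opening and the grip force at its end, in the units of the state.
- bot.observe(): the state, without advancing time (a new reading comes with each control period).
- bot.grab_frame(name): name is "side" or "top" or "wrist"; returns a dict with "pixels" (480x640x3 uint8, red, green, blue), "fx", "fy", "cx", "cy" (pixels), "extrinsics" (4x4, takes a point from world to camera coordinates). Camera axes: x right, y down, z forward; pixel columns grow to the right and rows downward; lengths in m; the calibration is good to about 2 mm. A picture is of the moment at which its call begins. There is no depth.
- bot.job_done(): hands the job in; it is judged then, once.
The state is a dict: "clock": time; "qpos": joint angles; "qd": joint speeds; "joint_efforts": joint torques, N m; "position": TCP position; "tool_rot": TCP orientation; "force": force on the tool from outside, world axes, zero at the start; "moment": the same for the moment, N m; "grip_width": finger opening in m; "finger_force": force on a finger pad.
Only numpy, scipy, OpenCV 4.12 (cv2) and the standard library are available. Lean on these libraries where they do the work, as an engineer would, in place of code of your own. Each camera call takes 0.05 s, during which the arm holds its last target. There are 200 camera calls.

## Working session

There is one attempt and no reset: what is moved stays moved. The work goes in short steps, Python scripts to look and compute and a shell command to move; the robot and the scene stay as the last step left them, time stands still between calls to the robot, and variables do not carry over. Pictures are saved under pics/ and viewed, at most 14 in all, crops included, and the job is handed in when it is done.

```bash
mkdir -p pics; ls; cat > h.py <<'E'
import numpy as np, cv2, json
from workcell import bot
def snap(n,f):
    d=bot.grab_frame(n); cv2.imwrite(f'pics/{f}.png',d['pixels'][:,:,::-1])
    json.dump({k:np.asarray(d[k]).tolist() for k in('fx','fy','cx','cy','extrinsics')},open(f'pics/{f}.json','w'))
def px2w(f,u,v,z):
    d=json.load(open(f'pics/{f}.json')); E=np.array(d['extrinsics']); R,t=E[:3,:3],E[:3,3]
    c=-R.T@t; r=R.T@np.array([(u-d['cx'])/d['fx'],(v-d['cy'])/d['fy'],1])
    return c+r*(z-c[2])/r[2]
def w2px(f,p):
    d=json.load(open(f'pics/{f}.json')); E=np.array(d['extrinsics']); q=E[:3,:3]@np.array(p)+E[:3,3]
    return d['fx']*q[0]/q[2]+d['cx'],d['fy']*q[1]/q[2]+d['cy']
E
python3 - <<'E'
from h import *
for n in('top','side'):
    snap(n,n+'0'); d=json.load(open(f'pics/{n}0.json')); E=np.array(d['extrinsics']); print(n,d['fx'],-E[:3,:3].T@E[:3,3],E[:3,:3].round(2).tolist())
s=bot.observe(); print(s)
E
```

```text
pics
top 457.6383151301823 [0.48543104 0.00103723 0.97683963] [[0.02, -1.0, 0.01], [-0.99, -0.02, -0.11], [0.11, -0.01, -0.99]]
side 604.8244506683044 [ 0.502798   -1.01994162  0.60030682] [[1.0, -0.06, -0.0], [-0.04, -0.48, -0.88], [0.05, 0.87, -0.48]]
{'clock': 0.1, 'qpos': array([ 1.17382676,  0.52195447, -0.03627925,  1.59991642,  0.02120451,
        1.02112898, -0.11279027]), 'qd': array([-0.0006843 , -0.00139145,  0.00020402, -0.0009819 , -0.0004075 ,
        0.00108131,  0.00056145]), 'joint_efforts': array([ 2.64057649e-03, -9.28505445e+01,  1.98388562e+00, -3.70536017e+01,
        1.81762775e-02,  5.34933584e-03,  2.55795641e-05]), 'position': array([ 0.20046184, -0.59166965,  0.23079618]), 'tool_rot': array([-3.14057505e+00,  9.95485558e-05,  3.26728318e-01]), 'force': array([0.51243657, 0.04885535, 0.16539639]), 'moment': array([ 0.04301629, -0.01426999, -0.00503311]), 'finger_force': 0.0, 'grip_width': 0.08468579039174158}
```

View pics/top0.png

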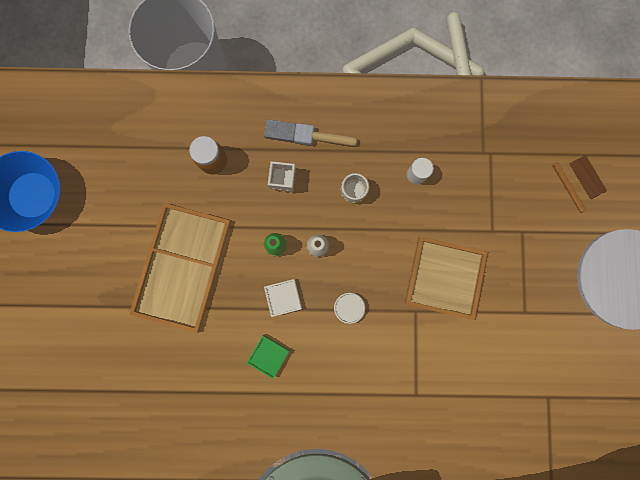

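View pics/side0.png

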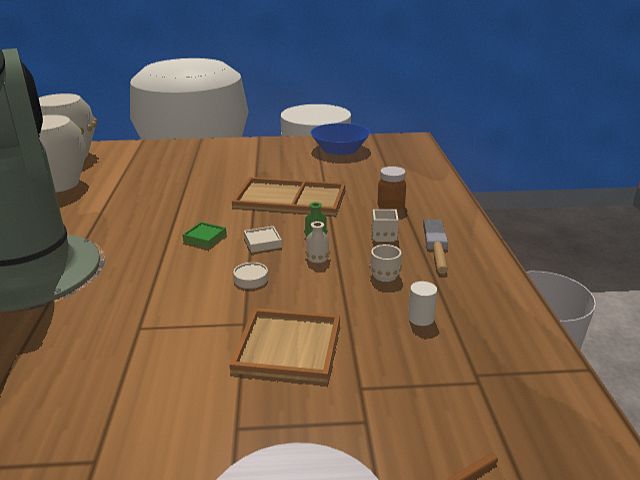

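Candidates: cream square saucer (283,298) versus the green one (270,356). Cream vase (318,245) versus the green one (275,244). Round planter (355,187) versus the kiln prop (421,171). Round saucer (350,308) and square planter (282,177) have no look-alike. The long tray is at (181,267) and the square tray at (447,278). I'll check these in close crops.

```bash
python3 - <<'E'
import cv2
a=cv2.imread('pics/top0.png')
cv2.imwrite('pics/c1.png',cv2.resize(a[150:340,245:385],None,fx=4,fy=3.0*4/3 if 0 else 3.1,interpolation=cv2.INTER_CUBIC) if 0 else cv2.resize(a[155:340,250:385],None,fx=3.2,fy=3.2,interpolation=cv2.INTER_CUBIC))
b=cv2.resize(a[200:340,120:240],None,fx=3.2,fy=3.2,interpolation=cv2.INTER_CUBIC);c=cv2.resize(a[200:340,392:502],None,fx=3.2,fy=3.2,interpolation=cv2.INTER_CUBIC)
cv2.imwrite('pics/c2.png',cv2.hconcat([b,c]))
E
```

```text
(no output)
```

View pics/c1.png

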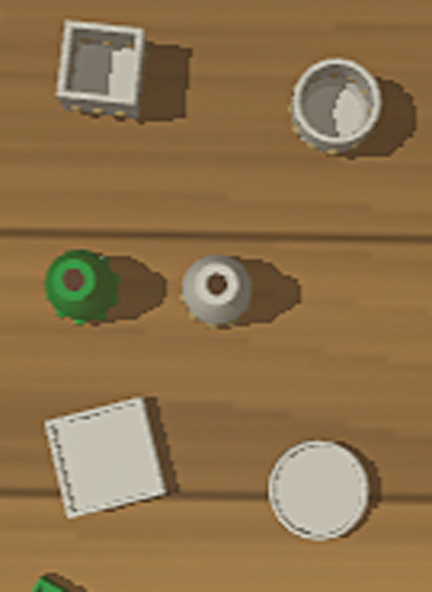

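View pics/c2.png

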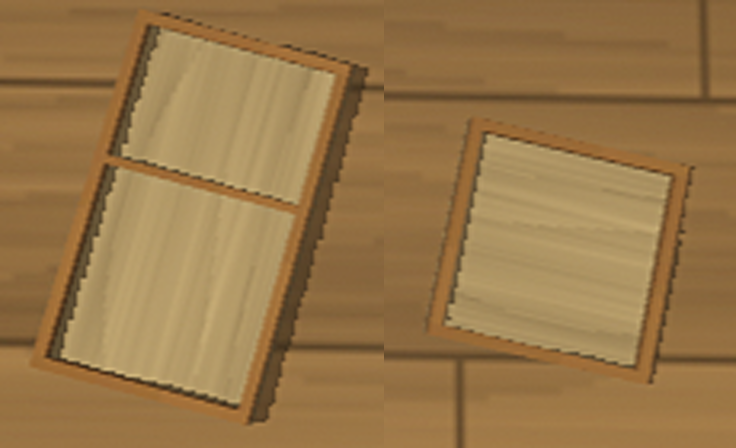

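```bash
python3 - <<'E'
from h import *
f='top0'
def sq(name,pts,ox,oy,z,sx,sy):
    P=np.array([px2w(f,(u+.5)/3.2-.5+ox,(v+.5)/3.2-.5+oy,z)[:2] for u,v in pts])
    e=np.roll(P,-1,0)-P; c=P.mean(0)
    # order: TL,TR,BR,BL ; BL->TL = +x ; TR->TL = +y
    x=(P[0]-P[3])+(P[1]-P[2]); y=(P[0]-P[1])+(P[3]-P[2])
    ax=np.arctan2(x[1],x[0]); ay=np.arctan2(-y[0],y[1])
    print(name,c.round(4),'sides',np.linalg.norm(e,axis=1).round(4),'yaw deg',np.degrees([ax,ay]).round(1)); return c,(ax+ay)/2
def pt(name,u,v,z): print(name,px2w(f,(u+.5)/3.2-.5+250,(v+.5)/3.2-.5+155,z).round(4))
sq('sqplanter',[(66,22),(143,27),(138,105),(58,98)],250,155,.052,.05,.05)
sq('sqsaucer',[(46,422),(142,397),(166,492),(70,517)],250,155,.018,0,0)
c,a=sq('long',[(145,13),(362,68),(250,422),(34,362)],120,200,.016,0,0)
for x in(-.048,.068): print('  comp',x,(c+x*np.array([np.cos(a),np.sin(a)])).round(4))
sq('sqtray',[(89,118),(306,168),(266,381),(46,330)],392,200,.016,0,0)
pt('rplanter',337,102,.052); pt('vase',217,284,.074); pt('rsaucer',319,490,.018)
E
```

```text
sqplanter [0.7014 0.0802] sides [0.0498 0.0512 0.0515 0.05  ] yaw deg [-3.3 -3.4]
sqsaucer [0.4493 0.0735] sides [0.0643 0.0631 0.0638 0.063 ] yaw deg [15.7 15.4]
long [0.51   0.2862] sides [0.1486 0.2392 0.1451 0.2365] yaw deg [-15.  -13.9]
  comp -0.048 [0.4635 0.2982]
  comp 0.068 [0.5758 0.2693]
sqtray [ 0.4961 -0.2688] sides [0.1464 0.1419 0.1461 0.142 ] yaw deg [-11.8 -12.1]
rplanter [ 0.6784 -0.0717  0.052 ]
vase [0.5582 0.0034 0.074 ]
rsaucer [ 0.43   -0.0647  0.018 ]
```

The crops confirm the choices: the cream pieces are the real ones. Measured sides (50, 64, 146 and 240 mm) match the stated sizes. I'll start with the round saucer.

```bash
python3 -m crank '{"travel":[[9.5,22,-5],[9.5,22,-5],[9.5,22,-5],[9.5,22,-5],[9.5,22,-5]],"turn":[[0,0,-33],[0,0,-33],[0,0,-33],[0,0,-33],[0,0,-33]],"gripper":[0,0,0,0,0]}' 40
python3 -m crank '{"travel":[[9.5,22,-5],[9.5,22,-5],[9.5,22,-5],[9.5,22,-5],[9.5,22,-5]],"turn":[[0,0,0],[0,0,0],[0,0,0],[0,0,0],[0,0,0]],"gripper":[0,0,0,0,0]}'
```

```text
clock: 0.6
position: [0.296, -0.3697, 0.1808]
tool_rot: [-3.141, 0.0, -0.254]
force: [2.4, -0.6, 0.5]
grip_width: 0.0855
finger_force: 0.0
clock: 1.1
position: [0.391, -0.1497, 0.1309]
tool_rot: [-3.141, -0.0, -0.249]
force: [0.7, -0.5, -0.9]
grip_width: 0.0848
finger_force: 0.0
```

```bash
python3 -m crank '{"travel":[[3.9,8.5,-6],[3.9,8.5,-6],[3.9,8.5,-6],[3.9,8.5,-6],[3.9,8.5,-6]],"turn":[[0,0,0],[0,0,0],[0,0,0],[0,0,0],[0,0,0]],"gripper":[0,0,0,0,0]}'
python3 -m crank '{"travel":[[0,0,-2],[0,0,-4],[0,0,-5.5],[0,0,-6.5],[0,0,-6.5]],"turn":[[0,0,0],[0,0,0],[0,0,0],[0,0,0],[0,0,0]],"gripper":[0,0,0,0,0]}'
python3 - <<'E'
from h import *
snap('wrist','w1')
E
```

```text
clock: 1.6
position: [0.4292, -0.0678, 0.0715]
tool_rot: [3.141, 0.0, -0.25]
force: [0.4, 0.3, 0.5]
grip_width: 0.0855
finger_force: 0.0
clock: 2.1
position: [0.4291, -0.0679, 0.006]
tool_rot: [3.141, 0.001, -0.251]
force: [-0.3, 0.6, -0.6]
grip_width: 0.0855
finger_force: 0.0
```

View pics/w1.png

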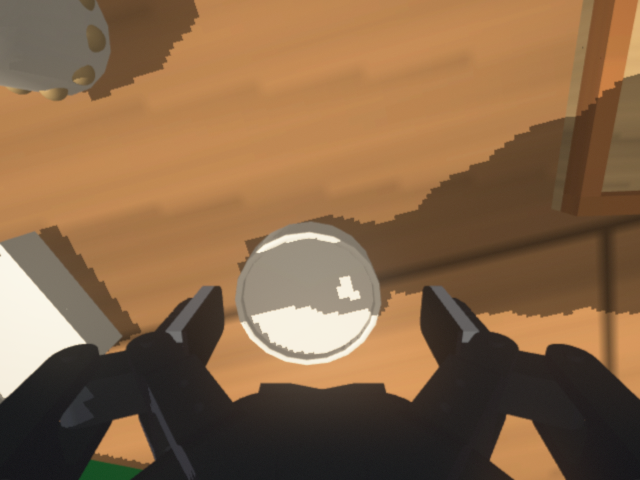

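The saucer sits between the open fingers, centred at about (310,293) with a rim radius of about 70 px. I'll measure it with the wrist calibration.

```bash
python3 - <<'E'
from h import *
print(px2w('w1',310,293,.018),px2w('w1',239,293,.018),px2w('w1',381,293,.018),w2px('w1',[.4291,-.0679,.006]))
E
```

```text
[ 0.43497187 -0.0654933   0.018     ] [ 0.4425584  -0.03586857  0.018     ] [ 0.42738157 -0.09513277  0.018     ] (np.float64(319.0078745907596), np.float64(291.5207338148771))
```

```bash
python3 -m crank '{"travel":[[0.4,0.25,0],[0.4,0.25,-0.3],[0.4,0.25,-0.3],[0.4,0.25,-0.3],[0.4,0.25,-0.3]],"turn":[[0,0,0],[0,0,0],[0,0,0],[0,0,0],[0,0,0]],"gripper":[0,0,0.4,0.4,0.4]}' 40
python3 -m crank '{"travel":[[0,0,0],[0,0,0],[0,0,0],[0,0,0.5],[0,0,1]],"turn":[[0,0,0],[0,0,0],[0,0,0],[0,0,0],[0,0,0]],"gripper":[0.4,0.4,0.4,0.4,0.4]}'
```

```text
clock: 2.65
position: [0.4338, -0.0644, 0.004]
tool_rot: [-3.141, -0.001, -0.249]
force: [-3.3, 1.1, 20.7]
grip_width: 0.0624
finger_force: 38.7
clock: 3.15
position: [0.4335, -0.0644, 0.0136]
tool_rot: [3.142, 0.0, -0.249]
force: [-0.3, 1.7, -1.3]
grip_width: 0.0627
finger_force: 43.8
```

```bash
python3 -m crank '{"travel":[[0,0,3],[0,1,6],[0.5,5,7],[1,10,7],[1.5,15,7]],"turn":[[0,0,0],[0,0,0],[0,0,0],[0,0,0],[0,0,0]],"gripper":[0.4,0.4,0.4,0.4,0.4]}'
python3 -m crank '{"travel":[[0.5,5,0],[1,10,0],[1.5,15,0],[1.5,19,0],[1.5,21.3,-1]],"turn":[[0,0,0],[0,0,0],[0,0,0],[0,0,0],[0,0,0]],"gripper":[0.4,0.4,0.4,0.4,0.4]}'
python3 - <<'E'
from h import *
snap('wrist','w2');snap('top','t2');snap('side','s2')
a=cv2.imread('pics/w2.png');b=cv2.imread('pics/t2.png')[180:360,110:250];b=cv2.resize(b,None,fx=2.667,fy=2.667,interpolation=cv2.INTER_CUBIC)
cv2.imwrite('pics/v2.png',cv2.resize(cv2.hconcat([a,b]),None,fx=.78,fy=.78))
E
```

```text
clock: 3.65
position: [0.4488, 0.0866, 0.0842]
tool_rot: [-3.141, -0.001, -0.251]
force: [1.0, -0.3, -1.7]
grip_width: 0.0623
finger_force: 44.7
clock: 4.15
position: [0.4633, 0.3023, 0.0743]
tool_rot: [-3.139, -0.001, -0.246]
force: [-0.5, -0.3, -0.5]
grip_width: 0.0626
finger_force: 44.7
```

View pics/v2.png

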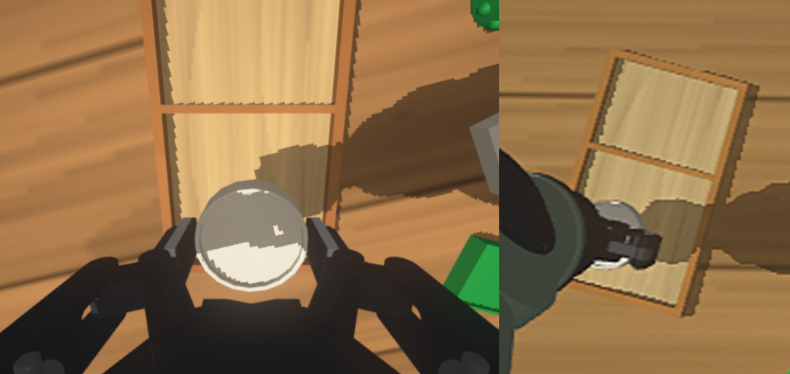

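The saucer is held level, with its rim at about (250,236) in the composite. The bar's top edge runs from (160,107) to (338,107), and the tray sides are parallel to the fingers. I'll check the tray position from the bar.

```bash
python3 - <<'E'
from h import *
L=px2w('w2',160/.78,109/.78,.016);R=px2w('w2',339/.78,109/.78,.016);m=(L+R)/2
d=(L-R)[:2];print(L,R,np.linalg.norm(d)); y=d/np.linalg.norm(d);x=np.array([y[1],-y[0]]);print('yaw',np.degrees(np.arctan2(x[1],x[0])))
for o in(-.068,.048):print(m[:2]+x*o)
print('saucer',px2w('w2',250/.78,236/.78,.0743-.004+.018))
E
```

```text
[0.54615505 0.35049978 0.016     ] [0.51364629 0.22072529 0.016     ] 0.13378429224085797
yaw -14.063303571935895
[0.46393878 0.30213611]
[0.57646201 0.27394883]
saucer [0.46462706 0.30117568 0.0883    ]
```

```bash
python3 -m crank '{"travel":[[0,-0.2,-2],[0,-0.2,-4],[0,-0.2,-5],[0,-0.2,-5.7],[0,-0.2,-5.9]],"turn":[[0,0,0],[0,0,0],[0,0,0],[0,0,0],[0,0,0]],"gripper":[0.4,0.4,0.4,0.4,0.4]}'
python3 -m crank '{"travel":[[0,0,0],[0,0,-0.1],[0,0,-0.2],[0,0,-0.3],[0,0,-0.3]],"turn":[[0,0,0],[0,0,0],[0,0,0],[0,0,0],[0,0,0]],"gripper":[0.4,0.4,0.4,0.4,0.4]}'
```

```text
clock: 4.8
position: [0.4636, 0.2955, 0.0141]
tool_rot: [3.141, 0.0, -0.25]
force: [-0.2, -0.2, 0.1]
grip_width: 0.0626
finger_force: 44.7
clock: 5.3
position: [0.4635, 0.2961, 0.0113]
tool_rot: [-3.142, -0.0, -0.249]
force: [-0.8, 0.3, -0.9]
grip_width: 0.0626
finger_force: 44.7
```

```bash
python3 -m crank '{"travel":[[0,0.4,0],[0,0.4,0],[0,0.4,-0.1],[0,0.4,-0.1],[0,0.4,-0.1]],"turn":[[0,0,0],[0,0,0],[0,0,0],[0,0,0],[0,0,0]],"gripper":[0.4,0.4,0.4,0.4,0.4]}'
```

```text
clock: 5.8
position: [0.4636, 0.3002, 0.0103]
tool_rot: [-3.141, -0.0, -0.249]
force: [0.0, 1.1, 0.7]
grip_width: 0.0624
finger_force: 44.9
```

```bash
python3 -m crank '{"travel":[[0,0,0],[0,0,0],[0,0,0],[0,0,0],[0,0,0.5]],"turn":[[0,0,0],[0,0,0],[0,0,0],[0,0,0],[0,0,0]],"gripper":[0.1,0.1,0.1,0.1,0.1]}'
python3 -m crank '{"travel":[[0,0,2],[0,0,5],[-0.3,-4,8],[-0.6,-9,8],[-0.9,-14,8]],"turn":[[0,0,0],[0,0,0],[0,0,8],[0,0,16],[0,0,24]],"gripper":[0.1,0.1,0,0,0]}'
python3 -m crank '{"travel":[[-0.2,-5,0],[-0.3,-8.7,0],[-0.3,-8.7,-3],[-0.3,-8.7,-5],[-0.3,-8.7,-6]],"turn":[[0,0,6],[0,0,6],[0,0,6],[0,0,6],[0,0,6]],"gripper":[0,0,0,0,0]}'
python3 - <<'E'
from h import *
snap('wrist','w3');snap('top','t3')
E
```

```text
clock: 6.3
position: [0.4633, 0.2998, 0.015]
tool_rot: [3.141, 0.001, -0.249]
force: [-0.2, -0.3, 0.1]
grip_width: 0.0771
finger_force: 0.0
clock: 6.8
position: [0.4546, 0.1593, 0.0965]
tool_rot: [-3.141, -0.002, 0.177]
force: [2.4, -1.0, -0.2]
grip_width: 0.0854
finger_force: 0.0
clock: 7.3
position: [0.4512, 0.0729, 0.0343]
tool_rot: [3.142, 0.001, 0.274]
force: [-0.5, 0.4, -0.3]
grip_width: 0.0857
finger_force: 0.0
```

View pics/w3.png

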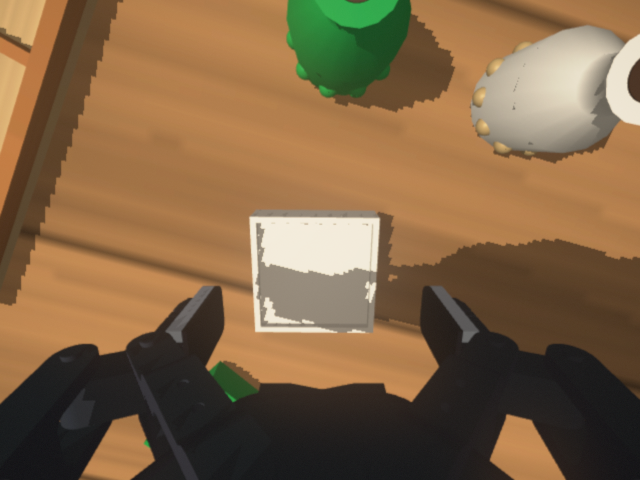

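The square saucer is in line with the fingers. Its rim corners are at (250,217), (379,217), (374,332) and (257,332).

```bash
python3 - <<'E'
from h import *
P=np.array([px2w('w3',u,v,.018)[:2] for u,v in[(250,217),(379,217),(374,332),(257,332)]]);print(P.mean(0),np.linalg.norm(np.roll(P,-1,0)-P,axis=1))
E
```

```text
[0.44998177 0.07506328] [0.06333242 0.06409921 0.06359955 0.0640773 ]
```

```bash
python3 -m crank '{"travel":[[-0.1,0.2,-1.5],[-0.1,0.2,-2.9],[-0.1,0.2,-2.9],[-0.1,0.2,-2.9],[-0.1,0.2,-2.9]],"turn":[[0,0,0],[0,0,0],[0,0,0],[0,0,0],[0,0,0]],"gripper":[0,0,0.4,0.4,0.4]}' 40
python3 -m crank '{"travel":[[0,0,0],[0,0,0],[0,0,1],[0,0,4],[0.4,-3,8]],"turn":[[0,0,0],[0,0,0],[0,0,0],[0,0,0],[0,0,0]],"gripper":[0.4,0.4,0.4,0.4,0.4]}'
```

```text
clock: 7.9
position: [0.451, 0.0755, 0.0074]
tool_rot: [3.142, -0.001, 0.275]
force: [0.2, -0.8, -1.3]
grip_width: 0.0624
finger_force: 43.7
clock: 8.4
position: [0.4538, 0.0481, 0.087]
tool_rot: [-3.14, 0.002, 0.28]
force: [1.0, -1.3, 0.2]
grip_width: 0.0623
finger_force: 44.5
```

```bash
python3 -m crank '{"travel":[[0.5,-5,0],[1,-10,0],[1.5,-15,0],[2,-20,0],[2.5,-25,0]],"turn":[[0,0,-6],[0,0,-13],[0,0,-20],[0,0,-27.5],[0,0,-27.5]],"gripper":[0.4,0.4,0.4,0.4,0.4]}'
python3 -m crank '{"travel":[[0.5,-3,0],[1,-6,0],[1.5,-6,-1],[1.5,-6,-1],[1.5,-6,-1]],"turn":[[0,0,0],[0,0,0],[0,0,0],[0,0,0],[0,0,0]],"gripper":[0.4,0.4,0.4,0.4,0.4]}'
python3 - <<'E'
from h import *
snap('wrist','w4')
E
```

```text
clock: 8.9
position: [0.4794, -0.2054, 0.0873]
tool_rot: [-3.142, -0.001, -0.21]
force: [1.1, 0.8, -0.3]
grip_width: 0.0626
finger_force: 44.5
clock: 9.4
position: [0.4943, -0.2623, 0.0765]
tool_rot: [-3.141, 0.001, -0.205]
force: [0.5, 0.2, 0.4]
grip_width: 0.0624
finger_force: 44.5
```

View pics/w4.png

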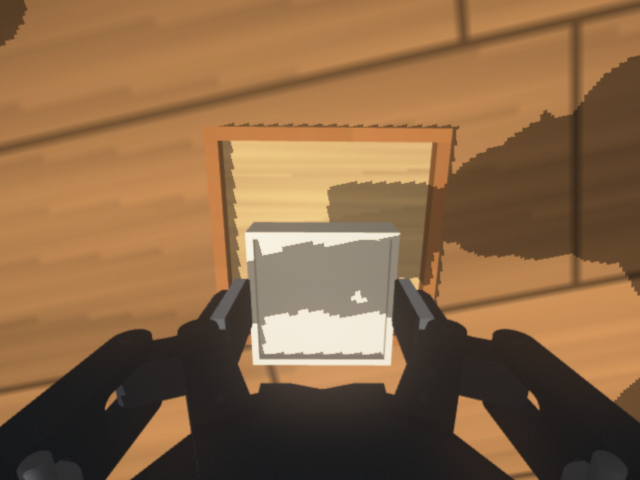

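The saucer is held level and in line with the tray. The tray's far outer corners are at (206,127) and (456,127).

```bash
python3 - <<'E'
from h import *
L=px2w('w4',206,127,.016);R=px2w('w4',456,127,.016);m=(L+R)/2
d=(L-R)[:2];y=d/np.linalg.norm(d);x=np.array([y[1],-y[0]]);print(np.linalg.norm(d),'yaw',np.degrees(np.arctan2(x[1],x[0])),m[:2]-.073*x)
h=bot.observe()['position'][2]-.0073+.018
P=np.array([px2w('w4',u,v,h)[:2] for u,v in[(246,234),(399,234),(391,364),(254,364)]]);print(P.mean(0),np.linalg.norm(np.roll(P,-1,0)-P,axis=1),bot.observe()['position'])
E
```

```text
0.1458302944904859 yaw -11.685327726171778 [ 0.49557296 -0.2693235 ]
[ 0.49371837 -0.2637697 ] [0.06315531 0.06274033 0.06358733 0.06273988] [ 0.49439271 -0.26226749  0.07664319]
```

```bash
python3 -m crank '{"travel":[[0.2,-0.6,-2],[0.2,-0.6,-4],[0.2,-0.6,-5.4],[0.2,-0.6,-6],[0.2,-0.6,-6.1]],"turn":[[0,0,0],[0,0,0],[0,0,0],[0,0,0],[0,0,0]],"gripper":[0.4,0.4,0.4,0.4,0.4]}'
python3 -m crank '{"travel":[[0,0,0],[0,0,-0.1],[0,0,-0.1],[0,0,-0.2],[0,0,-0.2]],"turn":[[0,0,0],[0,0,0],[0,0,0],[0,0,0],[0,0,0]],"gripper":[0.4,0.4,0.4,0.4,0.4]}'
```

```text
clock: 9.95
position: [0.4963, -0.2688, 0.0149]
tool_rot: [-3.141, 0.001, -0.205]
force: [-0.7, -0.3, -0.9]
grip_width: 0.0624
finger_force: 44.5
clock: 10.45
position: [0.4966, -0.2694, 0.0134]
tool_rot: [3.142, -0.0, -0.206]
force: [-0.0, 0.9, 1.5]
grip_width: 0.0625
finger_force: 44.7
```

```bash
python3 -m crank '{"travel":[[0,0,0],[0,0,0],[0,0,0],[0,0,0],[0,0,0.5]],"turn":[[0,0,0],[0,0,0],[0,0,0],[0,0,0],[0,0,0]],"gripper":[0.1,0.1,0.1,0.1,0.1]}'
python3 -m crank '{"travel":[[0,0,2],[0,0,5],[0,0,9],[1,4,12],[2,8,12]],"turn":[[0,0,0],[0,0,0],[0,0,8],[0,0,16],[0,0,24]],"gripper":[0.1,0.1,0,0,0]}'
python3 -m crank '{"travel":[[1,5,0],[2,9,0],[3,13,0],[4,17,0],[4.2,19.3,0]],"turn":[[0,0,8],[0,0,16],[0,0,24],[0,0,32],[0,0,40]],"gripper":[0,0,0,0,0]}'
python3 -m crank '{"travel":[[0,0,0],[0,0,0],[0,0,0],[0,0,0],[0,0,0]],"turn":[[0,0,8],[0,0,16],[0,0,23],[0,0,23],[0,0,23]],"gripper":[0,0,0,0,0]}'
python3 - <<'E'
from h import *
snap('wrist','w5'); print(bot.observe()['qpos'].round(2))
E
```

```text
clock: 10.95
position: [0.4961, -0.2691, 0.0179]
tool_rot: [-3.141, 0.001, -0.206]
force: [-0.3, -0.0, 0.6]
grip_width: 0.0769
finger_force: 0.0
clock: 11.45
position: [0.518, -0.19, 0.1423]
tool_rot: [3.138, -0.005, 0.216]
force: [2.0, 0.6, -0.5]
grip_width: 0.085
finger_force: 0.0
clock: 11.95
position: [0.5591, 0.0073, 0.1387]
tool_rot: [3.141, -0.001, 0.92]
force: [0.1, 0.5, 0.3]
grip_width: 0.0856
finger_force: 0.0
clock: 12.45
position: [0.5584, 0.0035, 0.1383]
tool_rot: [3.142, 0.0, 1.309]
force: [-0.1, 0.1, -0.1]
grip_width: 0.0854
finger_force: 0.0
[ 0.2   0.56 -0.43  1.85  0.32  0.8  -0.66]
```

View pics/w5.png

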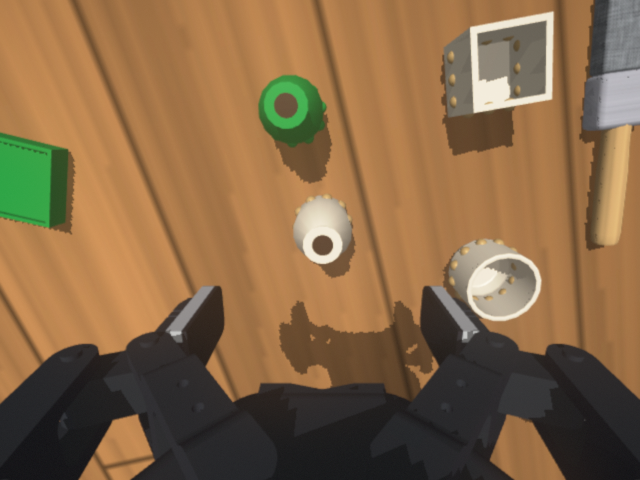

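The vase lip is at (322,245), the round planter rim centre at (504,286), and the green vase at (287,104), out of the fingers' way.

```bash
python3 - <<'E'
from h import *
print(px2w('w5',322,245,.074),px2w('w5',286,106,.074),px2w('w5',504,286,.052))
P=np.array([px2w('w5',u,v,.052)[:2] for u,v in[(473,31),(553,13),(551,101),(471,112)]]);print(P.mean(0),np.linalg.norm(np.roll(P,-1,0)-P,axis=1))
E
```

```text
[0.55883999 0.00440799 0.074     ] [0.56055085 0.09230667 0.074     ] [ 0.68076741 -0.06905049  0.052     ]
[0.70265631 0.08095633] [0.04812198 0.05031531 0.05122113 0.04690663]
```

```bash
python3 -m crank '{"travel":[[0,0.1,-4],[0,0.1,-8],[0,0.1,-11],[0,0.1,-12.4],[0,0.1,-12.4]],"turn":[[0,0,0],[0,0,0],[0,0,0],[0,0,0],[0,0,0]],"gripper":[0,0,0,0,0]}'
python3 -m crank '{"travel":[[0,0,0],[0,0,0],[0,0,0],[0,0,0],[0,0,0]],"turn":[[0,0,0],[0,0,0],[0,0,0],[0,0,0],[0,0,0]],"gripper":[0.7,0.7,0.7,0.7,0.7]}' 40
python3 -m crank '{"travel":[[0,0,0],[0,0,0],[0,0,2],[0,0,5],[0,0,9]],"turn":[[0,0,0],[0,0,0],[0,0,0],[0,0,0],[0,0,0]],"gripper":[0.7,0.7,0.7,0.7,0.7]}'
python3 -m crank '{"travel":[[0.2,3,2],[0.5,8,2],[0.8,12.5,2],[1.1,17,2],[1.4,21.5,2]],"turn":[[0,0,0],[0,0,0],[0,0,0],[0,0,0],[0,0,0]],"gripper":[0.7,0.7,0.7,0.7,0.7]}'
```

```text
clock: 13.0
position: [0.5576, 0.0048, 0.013]
tool_rot: [-3.139, 0.001, 1.312]
force: [-0.3, -0.5, 0.6]
grip_width: 0.085
finger_force: 0.0
clock: 13.5
position: [0.5591, 0.0046, 0.0156]
tool_rot: [3.14, -0.0, 1.312]
force: [-3.9, -0.8, 14.2]
grip_width: 0.0425
finger_force: 38.9
clock: 14.0
position: [0.5577, 0.0046, 0.1049]
tool_rot: [-3.14, 0.0, 1.313]
force: [-0.3, 0.4, 0.3]
grip_width: 0.0428
finger_force: 41.5
clock: 14.5
position: [0.5725, 0.2214, 0.1251]
tool_rot: [3.141, -0.0, 1.312]
force: [0.8, -1.2, -0.6]
grip_width: 0.0427
finger_force: 41.6
```

```bash
python3 -m crank '{"travel":[[0.3,4.5,0],[0.35,5,-2],[0.35,5,-6],[0.35,5,-9],[0.35,5,-10]],"turn":[[0,0,0],[0,0,0],[0,0,0],[0,0,0],[0,0,0]],"gripper":[0.7,0.7,0.7,0.7,0.7]}'
python3 -m crank '{"travel":[[0,0,0],[0,0,0],[0,0,-0.1],[0,0,-0.2],[0,0,-0.2]],"turn":[[0,0,0],[0,0,0],[0,0,0],[0,0,0],[0,0,0]],"gripper":[0.7,0.7,0.7,0.7,0.7]}'
```

```text
clock: 15.0
position: [0.5747, 0.2689, 0.022]
tool_rot: [-3.139, 0.002, 1.313]
force: [-0.2, -0.8, -0.4]
grip_width: 0.043
finger_force: 41.5
clock: 15.5
position: [0.5762, 0.2697, 0.0226]
tool_rot: [3.141, -0.0, 1.313]
force: [0.4, 0.7, -0.8]
grip_width: 0.043
finger_force: 41.8
```

```bash
python3 -m crank '{"travel":[[0,0.2,0],[0,0.2,0],[0,0.2,-0.1],[0,0.2,-0.1],[0,0.2,-0.1]],"turn":[[0,0,0],[0,0,0],[0,0,0],[0,0,0],[0,0,0]],"gripper":[0.7,0.7,0.7,0.7,0.7]}'
python3 -m crank '{"travel":[[0,0,0],[0,0,0],[0,0,-0.1],[0,0,-0.1],[0,0,-0.1]],"turn":[[0,0,0],[0,0,0],[0,0,0],[0,0,0],[0,0,0]],"gripper":[0.7,0.7,0.7,0.7,0.7]}'
```

```text
clock: 16.0
position: [0.576, 0.2719, 0.0216]
tool_rot: [3.141, -0.0, 1.313]
force: [-1.3, 0.3, 7.0]
grip_width: 0.0428
finger_force: 42.5
clock: 16.5
position: [0.5761, 0.272, 0.0215]
tool_rot: [3.141, -0.0, 1.313]
force: [-6.5, -3.1, 23.8]
grip_width: 0.043
finger_force: 44.2
```

```bash
python3 -m crank '{"travel":[[0,0,0.15],[0,0,0.15],[0,0,0.15],[0,0,0.15],[0,0,0.15]],"turn":[[0,0,0],[0,0,0],[0,0,0],[0,0,0],[0,0,0]],"gripper":[0.7,0.7,0.3,0.3,0.3]}'
python3 -m crank '{"travel":[[0,0,0],[0,0,0],[0,0,1],[0,0,4],[0,0,8]],"turn":[[0,0,0],[0,0,0],[0,0,0],[0,0,0],[0,0,0]],"gripper":[0.2,0.1,0.1,0.1,0.1]}'
```

```text
clock: 17.0
position: [0.5759, 0.2716, 0.0215]
tool_rot: [-3.141, 0.0, 1.313]
force: [-0.1, -0.5, -0.1]
grip_width: 0.0595
finger_force: 0.0
clock: 17.5
position: [0.575, 0.2713, 0.1019]
tool_rot: [-3.14, 0.002, 1.313]
force: [1.0, 0.2, 0.8]
grip_width: 0.0772
finger_force: 0.0
```

```bash
python3 -m crank '{"travel":[[0,0,3],[1.4,-4.5,4],[2.8,-9,4],[4.2,-13.5,4],[5.6,-18,4]],"turn":[[0,0,0],[0,0,0],[0,0,0],[0,0,0],[0,0,0]],"gripper":[0,0,0,0,0]}'
python3 -m crank '{"travel":[[1.4,-4.5,0],[2.8,-9,0],[4.2,-13.5,0],[4.9,-16.1,0],[4.9,-16.1,-4]],"turn":[[0,0,0],[0,0,0],[0,0,0],[0,0,0],[0,0,0]],"gripper":[0,0,0,0,0]}'
python3 - <<'E'
from h import *
snap('wrist','w6'); print(bot.observe()['position'])
E
```

```text
clock: 18.0
position: [0.6324, 0.0898, 0.1427]
tool_rot: [3.141, -0.0, 1.313]
force: [2.2, 0.1, 1.2]
grip_width: 0.0854
finger_force: 0.0
clock: 18.5
position: [0.6844, -0.0752, 0.1062]
tool_rot: [3.133, 0.0, 1.306]
force: [0.4, -0.6, -0.2]
grip_width: 0.0856
finger_force: 0.0
[ 0.67950372 -0.07217838  0.09680464]
```

View pics/w6.png

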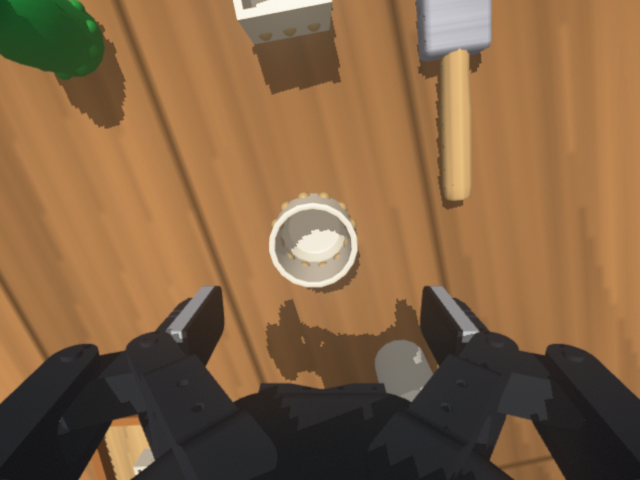

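The planter rim centre is at (313,245). The kiln prop at (405,368) lies behind the right finger, so I'll check its distance.

```bash
python3 - <<'E'
from h import *
print(px2w('w6',313,245,.052),px2w('w6',403,362,.06))
E
```

```text
[ 0.68070853 -0.0697422   0.052     ] [ 0.71746444 -0.16197529  0.06      ]
```

```bash
python3 -m crank '{"travel":[[0,0.1,-3],[0,0.1,-6],[0,0.1,-7.6],[0,0.1,-7.6],[0,0.1,-7.6]],"turn":[[0,0,0],[0,0,0],[0,0,0],[0,0,0],[0,0,0]],"gripper":[0,0,0,0,0]}'
```

```text
clock: 19.05
position: [0.6814, -0.068, 0.0269]
tool_rot: [3.141, -0.0, 1.313]
force: [-0.7, -0.2, 0.9]
grip_width: 0.0849
finger_force: 0.0
```

```bash
python3 -m crank '{"travel":[[-0.1,-0.2,-0.8],[-0.1,-0.2,-0.8],[-0.1,-0.2,-0.8],[-0.1,-0.2,-0.8],[-0.1,-0.2,-0.8]],"turn":[[0,0,0],[0,0,0],[0,0,0],[0,0,0],[0,0,0]],"gripper":[0,0,0.5,0.5,0.5]}' 40
python3 -m crank '{"travel":[[0,0,0],[0,0,0],[0,0,0],[0,0,0],[0,0,0]],"turn":[[0,0,0],[0,0,0],[0,0,0],[0,0,0],[0,0,0]],"gripper":[0.6,0.6,0.6,0.6,0.6]}'
python3 -m crank '{"travel":[[0,0,1],[0,0,3],[0,0,6],[0,0,9],[-1.5,3,10]],"turn":[[0,0,0],[0,0,0],[0,0,0],[0,0,0],[0,0,0]],"gripper":[0.6,0.6,0.6,0.6,0.6]}'
```

```text
clock: 19.55
position: [0.6802, -0.0704, 0.0185]
tool_rot: [3.141, -0.0, 1.313]
force: [-2.0, 0.3, 7.2]
grip_width: 0.0558
finger_force: 41.5
clock: 20.05
position: [0.6802, -0.0703, 0.0184]
tool_rot: [3.141, 0.0, 1.313]
force: [-2.4, -0.5, 7.2]
grip_width: 0.0558
finger_force: 41.6
clock: 20.55
position: [0.6671, -0.0444, 0.1212]
tool_rot: [3.136, 0.001, 1.307]
force: [-0.1, -0.0, -2.3]
grip_width: 0.0557
finger_force: 43.0
```

```bash
python3 -m crank '{"travel":[[-2.4,4,0],[-4.8,8,0],[-7.2,12,0],[-9.6,16,0],[-12,20,0]],"turn":[[0,0,0],[0,0,0],[0,0,0],[0,0,0],[0,0,0]],"gripper":[0.6,0.6,0.6,0.6,0.6]}'
python3 -m crank '{"travel":[[-2.4,3,0],[-4.8,6,0],[-4.8,6,0],[-4.8,6,0],[-4.8,6,0]],"turn":[[0,0,0],[0,0,0],[0,0,0],[0,0,0],[0,0,0]],"gripper":[0.6,0.6,0.6,0.6,0.6]}'
python3 - <<'E'
from h import *
snap('wrist','w7');snap('top','t7'); print(bot.observe()['position'])
a=cv2.imread('pics/w7.png');b=cv2.imread('pics/t7.png')[180:360,110:250];b=cv2.resize(b,None,fx=2.667,fy=2.667,interpolation=cv2.INTER_CUBIC)
cv2.imwrite('pics/v7.png',cv2.resize(cv2.hconcat([a,b]),None,fx=.78,fy=.78))
E
```

```text
clock: 21.05
position: [0.5439, 0.1611, 0.1185]
tool_rot: [3.141, -0.0, 1.313]
force: [1.2, 0.9, -1.1]
grip_width: 0.0556
finger_force: 43.0
clock: 21.55
position: [0.4976, 0.2188, 0.118]
tool_rot: [3.141, 0.0, 1.312]
force: [0.4, 0.4, -1.7]
grip_width: 0.0558
finger_force: 43.1
[0.49762173 0.21867833 0.11776036]
```

View pics/v7.png

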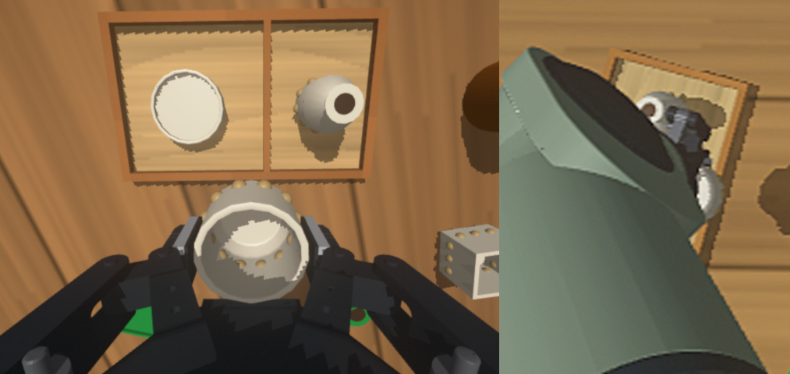

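Saucer rim centre is at (188,106), vase lip at (344,103), and held planter rim at (251,252). The outer tray corners are at (100,14), (388,10), (363,180) and (125,183). I'll measure all of them.

```bash
python3 - <<'E'
from h import *
g=lambda u,v,z:px2w('w7',u/.78,v/.78,z)[:2]
s=g(188,106,.024);va=g(344,103,.08);pl=g(251,252,.1513)
P=np.array([g(*p,.016) for p in[(100,14),(388,10),(363,180),(125,183)]]);print(np.linalg.norm(np.roll(P,-1,0)-P,axis=1))
x=P[1]+P[2]-P[0]-P[3];x/=np.linalg.norm(x);y=np.array([-x[1],x[0]]);c=P.mean(0)
for n,q in(('saucer',s),('vase',va)):print(n,q,'tray',(q-c)@x,(q-c)@y)
print('planter',pl,'tcp',bot.observe()['position'],'sauc diam',np.linalg.norm(g(152,106,.024)-g(224,106,.024)))
E
```

```text
[0.23863666 0.1459222  0.23373871 0.14588808]
saucer [0.46212491 0.30053722] tray -0.04881440926834901 -0.0012522582614234066
vase [0.57590668 0.27190706] tray 0.06851406027152682 -0.0013468384959462924
planter [0.49809337 0.22089939] tcp [0.49762173 0.21867833 0.11776036] sauc diam 0.06314416262576276
```

```bash
python3 -m crank '{"travel":[[-2,4.5,0],[-3.5,8.1,0],[-3.5,8.1,-3],[-3.5,8.1,-5],[-3.5,8.1,-6.5]],"turn":[[0,0,0],[0,0,0],[0,0,0],[0,0,0],[0,0,0]],"gripper":[0.6,0.6,0.6,0.6,0.6]}'
python3 -m crank '{"travel":[[0,0,-0.5],[0,0,-0.8],[0,0,-0.8],[0,0,-0.8],[0,0,-0.8]],"turn":[[0,0,0],[0,0,0],[0,0,0],[0,0,0],[0,0,0]],"gripper":[0.6,0.6,0.6,0.6,0.6]}'
```

```text
clock: 22.15
position: [0.462, 0.2999, 0.0513]
tool_rot: [-3.141, 0.001, 1.312]
force: [0.7, 0.2, -1.4]
grip_width: 0.0554
finger_force: 43.2
clock: 22.65
position: [0.4624, 0.3008, 0.0454]
tool_rot: [3.141, -0.001, 1.313]
force: [-0.5, 0.2, -0.7]
grip_width: 0.0557
finger_force: 43.2
```

```bash
python3 -m crank '{"travel":[[0,0,-0.2],[0,0,-0.4],[0,0,-0.5],[0,0,-0.6],[0,0,-0.6]],"turn":[[0,0,0],[0,0,0],[0,0,0],[0,0,0],[0,0,0]],"gripper":[0.6,0.6,0.6,0.6,0.6]}'
python3 -m crank '{"travel":[[0,0,0],[0,0,-0.1],[0,0,-0.1],[0,0,-0.1],[0,0,-0.1]],"turn":[[0,0,0],[0,0,0],[0,0,0],[0,0,0],[0,0,0]],"gripper":[0.6,0.6,0.6,0.6,0.6]}'
```

```text
clock: 23.15
position: [0.4619, 0.3007, 0.0385]
tool_rot: [-3.141, 0.0, 1.313]
force: [-0.7, -0.3, -1.5]
grip_width: 0.0556
finger_force: 43.2
clock: 23.65
position: [0.462, 0.3007, 0.0384]
tool_rot: [3.141, -0.0, 1.313]
force: [-4.3, -3.2, 15.3]
grip_width: 0.0558
finger_force: 44.5
```

```bash
python3 -m crank '{"travel":[[0,0,0.1],[0,0,0.1],[0,0,0.1],[0,0,0.1],[0,0,0.1]],"turn":[[0,0,0],[0,0,0],[0,0,0],[0,0,0],[0,0,0]],"gripper":[0.6,0.6,0.1,0.1,0.1]}'
python3 -m crank '{"travel":[[0,0,0],[0,0,1],[0,0,4],[0,0,7],[0,0,10]],"turn":[[0,0,0],[0,0,0],[0,0,0],[0,0,0],[0,0,-8]],"gripper":[0.1,0.1,0.1,0.1,0.1]}'
python3 -m crank '{"travel":[[2.4,-3,0],[4.8,-6,0],[7.2,-9,0],[9.6,-12,0],[12,-15,0]],"turn":[[0,0,-8],[0,0,-16],[0,0,-24],[0,0,-32],[0,0,-40]],"gripper":[0,0,0,0,0]}'
python3 -m crank '{"travel":[[3,-3,0],[6,-5,0],[9,-7,0],[11,-7,0],[12,-7,0]],"turn":[[0,0,-8],[0,0,-16],[0,0,-24],[0,0,-30.5],[0,0,-30.5]],"gripper":[0,0,0,0,0]}'
python3 - <<'E'
from h import *
snap('wrist','w8');snap('top','t8'); print(bot.observe()['position'],bot.observe()['tool_rot'])
a=cv2.imread('pics/w8.png');b=cv2.imread('pics/t8.png')[180:360,110:250];b=cv2.resize(b,None,fx=2.667,fy=2.667,interpolation=cv2.INTER_CUBIC)
cv2.imwrite('pics/v8.png',cv2.resize(cv2.hconcat([a,b]),None,fx=.78,fy=.78))
E
```

```text
clock: 24.15
position: [0.4619, 0.3007, 0.0386]
tool_rot: [-3.142, -0.0, 1.313]
force: [0.2, 0.0, 0.1]
grip_width: 0.0765
finger_force: 0.0
clock: 24.65
position: [0.4618, 0.3005, 0.1404]
tool_rot: [-3.141, -0.0, 1.173]
force: [0.6, -0.2, -0.5]
grip_width: 0.0768
finger_force: 0.0
clock: 25.15
position: [0.5828, 0.1495, 0.1396]
tool_rot: [-3.141, -0.001, 0.47]
force: [0.2, 1.1, -0.8]
grip_width: 0.0853
finger_force: 0.0
clock: 25.65
position: [0.7033, 0.08, 0.1392]
tool_rot: [-3.141, -0.001, -0.063]
force: [0.8, 0.5, 0.3]
grip_width: 0.0853
finger_force: 0.0
[0.70258236 0.08080063 0.13890875] [-3.14097143e+00 -2.22394762e-04 -5.71507562e-02]
```

View pics/v8.png

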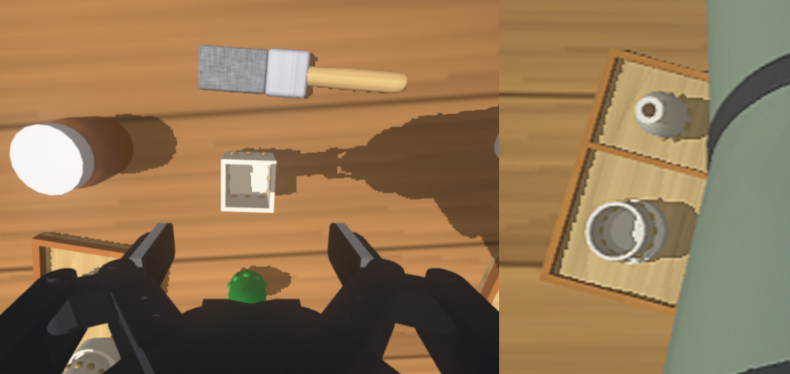

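The round planter sits in its saucer, and the vase is upright. The square planter rim is centred at (248,186), nearly in line with the fingers.

```bash
python3 - <<'E'
from h import *
P=np.array([px2w('w8',u/.78,v/.78,.052)[:2] for u,v in[(221.5,160),(276,160),(274,212),(221.5,211)]]);print(P.mean(0),np.linalg.norm(np.roll(P,-1,0)-P,axis=1))
E
python3 -m crank '{"travel":[[0,0,-4],[0,0,-8],[0,0,-11],[0,0,-12],[0,0,-12]],"turn":[[0,0,0],[0,0,0],[0,0,0],[0,0,0],[0,0,0]],"gripper":[0,0,0,0,0]}'
```

```text
[0.70265307 0.08138438] [0.04912396 0.05033988 0.05006368 0.04933372]
clock: 26.25
position: [0.701, 0.0807, 0.0182]
tool_rot: [3.142, 0.002, -0.057]
force: [-0.7, 0.8, 0.2]
grip_width: 0.0856
finger_force: 0.0
```

Centred, so I'll grip and lift.

```bash
python3 -m crank '{"travel":[[0,0,0],[0,0,0],[0,0,0],[0,0,0],[0,0,0]],"turn":[[0,0,0],[0,0,0],[0,0,0],[0,0,0],[0,0,0]],"gripper":[0.6,0.6,0.6,0.6,0.6]}' 40
python3 -m crank '{"travel":[[0,0,0],[0,0,0],[0,0,0],[0,0,0],[0,0,0]],"turn":[[0,0,0],[0,0,0],[0,0,0],[0,0,0],[0,0,0]],"gripper":[0.6,0.6,0.6,0.6,0.6]}'
python3 -m crank '{"travel":[[0,0,1],[0,0,3],[0,0,6],[0,0,9],[0,0,10]],"turn":[[0,0,0],[0,0,0],[0,0,0],[0,0,0],[0,0,0]],"gripper":[0.6,0.6,0.6,0.6,0.6]}'
python3 -m crank '{"travel":[[-2.4,-4,0],[-4.8,-8,0],[-7.2,-12,0],[-9.6,-16,0],[-12,-20,0]],"turn":[[0,0,0],[0,0,0],[0,0,0],[0,0,-8.5],[0,0,-8.5]],"gripper":[0.6,0.6,0.6,0.6,0.6]}'
python3 -m crank '{"travel":[[-2,-4,0],[-4,-8,0],[-6,-12,0],[-8.5,-15,0],[-8.5,-15,0]],"turn":[[0,0,0],[0,0,0],[0,0,0],[0,0,0],[0,0,0]],"gripper":[0.6,0.6,0.6,0.6,0.6]}'
python3 - <<'E'
from h import *
snap('wrist','w9');print(bot.observe()['position'],bot.observe()['tool_rot'])
E
```

```text
clock: 26.75
position: [0.7028, 0.081, 0.0206]
tool_rot: [-3.141, -0.002, -0.057]
force: [-2.2, -0.1, 10.6]
grip_width: 0.0495
finger_force: 41.1
clock: 27.25
position: [0.7028, 0.0809, 0.0206]
tool_rot: [-3.141, -0.002, -0.057]
force: [-2.4, -0.2, 9.8]
grip_width: 0.0496
finger_force: 41.1
clock: 27.75
position: [0.7034, 0.0808, 0.1229]
tool_rot: [-3.141, -0.005, -0.057]
force: [0.5, -0.1, -1.0]
grip_width: 0.0495
finger_force: 42.4
clock: 28.25
position: [0.5806, -0.1207, 0.1188]
tool_rot: [3.141, -0.0, -0.211]
force: [0.4, -0.3, -0.7]
grip_width: 0.0496
finger_force: 42.4
clock: 28.75
position: [0.4929, -0.2743, 0.1187]
tool_rot: [3.139, 0.002, -0.213]
force: [-0.0, -0.8, -1.0]
grip_width: 0.0497
finger_force: 42.5
[ 0.49509716 -0.27164336  0.11879042] [ 3.14085823e+00  5.20521561e-04 -2.09931141e-01]
```

View pics/w9.png

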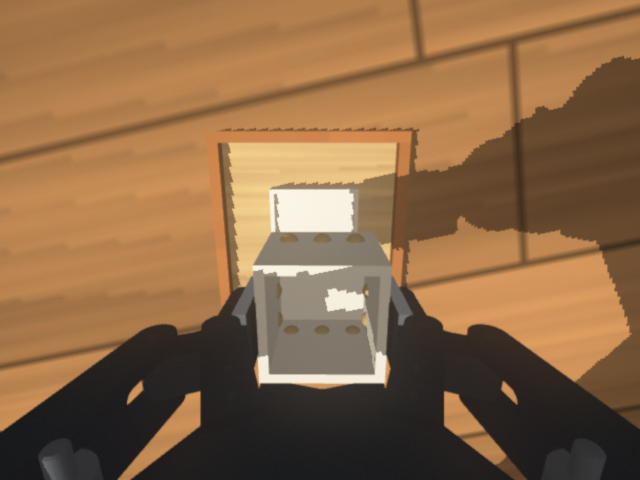

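The saucer's far rim corners are at (270,188) and (358,188), and the tray's far corners at (207,131) and (418,131). The held planter is in line.

```bash
python3 - <<'E'
from h import *
for a,b,v,z,o in((270,358.5,188,.024,.032),(207,418,131,.016,.073)):
    L=px2w('w9',a,v,z);R=px2w('w9',b,v,z);d=(L-R)[:2];y=d/np.linalg.norm(d);x=np.array([y[1],-y[0]]);print(np.linalg.norm(d),np.degrees(np.arctan2(x[1],x[0])),((L+R)/2)[:2]-o*x)
h=.1188-.0206+.052
P=np.array([px2w('w9',u,v,h)[:2] for u,v in[(254,266),(392,266),(386,384),(260,384)]]);print(P.mean(0),np.linalg.norm(np.roll(P,-1,0)-P,axis=1));print(bot.observe()['position'])
E
```

```text
0.0633306539673649 -12.167456705491409 [ 0.49689281 -0.27123866]
0.1490943626879892 -12.140130670983009 [ 0.49533712 -0.26980498]
[ 0.49255955 -0.27593393] [0.04938308 0.0504107  0.05030334 0.0503425 ]
[ 0.49509716 -0.27164336  0.11879042]
```

```bash
python3 -m crank '{"travel":[[0.1,0.1,-2],[0.1,0.1,-4],[0.1,0.1,-6],[0.1,0.1,-7],[0.1,0.1,-7]],"turn":[[0,0,0],[0,0,0],[0,0,0],[0,0,0],[0,0,0]],"gripper":[0.6,0.6,0.6,0.6,0.6]}'
python3 -m crank '{"travel":[[0,0,0],[0,0,0],[0,0,0],[0,0,0],[0,0,0]],"turn":[[0,0,0],[0,0,0],[0,0,0],[0,0,0],[0,0,0]],"gripper":[0.6,0.6,0.6,0.6,0.6]}'
```

```text
clock: 29.3
position: [0.4978, -0.2673, 0.0476]
tool_rot: [-3.141, 0.002, -0.204]
force: [-0.3, -0.1, -2.3]
grip_width: 0.0493
finger_force: 42.4
clock: 29.8
position: [0.498, -0.2684, 0.049]
tool_rot: [3.142, -0.0, -0.206]
force: [-0.5, 0.4, -1.7]
grip_width: 0.0493
finger_force: 42.4
```

```bash
python3 -m crank '{"travel":[[-0.1,-0.15,-0.3],[-0.1,-0.15,-0.6],[-0.1,-0.15,-0.7],[-0.1,-0.15,-0.7],[-0.1,-0.15,-0.7]],"turn":[[0,0,0],[0,0,0],[0,0,0],[0,0,0],[0,0,0]],"gripper":[0.6,0.6,0.6,0.6,0.6]}'
python3 -m crank '{"travel":[[0,0,-0.1],[0,0,-0.1],[0,0,-0.1],[0,0,-0.1],[0,0,-0.1]],"turn":[[0,0,0],[0,0,0],[0,0,0],[0,0,0],[0,0,0]],"gripper":[0.6,0.6,0.6,0.6,0.6]}'
```

```text
clock: 30.3
position: [0.4969, -0.2698, 0.0416]
tool_rot: [-3.142, 0.0, -0.206]
force: [-1.0, 0.3, -2.4]
grip_width: 0.0496
finger_force: 42.4
clock: 30.8
position: [0.4969, -0.2698, 0.0407]
tool_rot: [-3.142, -0.0, -0.206]
force: [-0.4, 0.2, -1.5]
grip_width: 0.0494
finger_force: 42.5
```

```bash
python3 -m crank '{"travel":[[0,0,0],[0,0,0],[0,0,0],[0,0,0],[0,0,0]],"turn":[[0,0,0],[0,0,0],[0,0,0],[0,0,0],[0,0,0]],"gripper":[0.1,0.1,0.1,0.1,0.1]}'
python3 -m crank '{"travel":[[0,0,1],[0,0,4],[0,0,8],[0,0,12],[-3,-3,15]],"turn":[[0,0,0],[0,0,0],[0,0,0],[0,0,0],[0,0,0]],"gripper":[0.1,0.1,0.1,0.1,0.1]}'
python3 -m crank '{"travel":[[-3,-4,0],[-6,-8,0],[-9,-12,0],[-12,-16,0],[-15,-20,0]],"turn":[[0,0,0],[0,0,0],[0,0,0],[0,0,0],[0,0,0]],"gripper":[0,0,0,0,0]}'
python3 - <<'E'
from h import *
snap('top','t10');snap('side','s10')
t=cv2.imread('pics/t10.png');s=cv2.imread('pics/s10.png')
a=cv2.resize(t[195:335,125:235],None,fx=2.5,fy=2.5,interpolation=cv2.INTER_CUBIC)
b=cv2.resize(t[195:335,395:505],None,fx=2.5,fy=2.5,interpolation=cv2.INTER_CUBIC)
c=cv2.resize(s[160:390,180:460],(550,452))[:350*0+452]
top=cv2.hconcat([a,b]); cv2.imwrite('pics/v10.png',cv2.vconcat([top,cv2.resize(s[150:390,180:460],(top.shape[1],248*0+245))]))
E
```

```text
clock: 31.3
position: [0.4969, -0.2698, 0.0407]
tool_rot: [-3.142, -0.0, -0.206]
force: [-0.4, 1.1, -0.3]
grip_width: 0.0769
finger_force: 0.0
clock: 31.8
position: [0.4714, -0.2957, 0.1927]
tool_rot: [-3.14, -0.004, -0.199]
force: [0.2, -2.3, 0.3]
grip_width: 0.0769
finger_force: 0.0
clock: 32.3
position: [0.3166, -0.5001, 0.1905]
tool_rot: [3.141, -0.001, -0.205]
force: [1.7, -0.8, -0.1]
grip_width: 0.0853
finger_force: 0.0
```

View pics/v10.png

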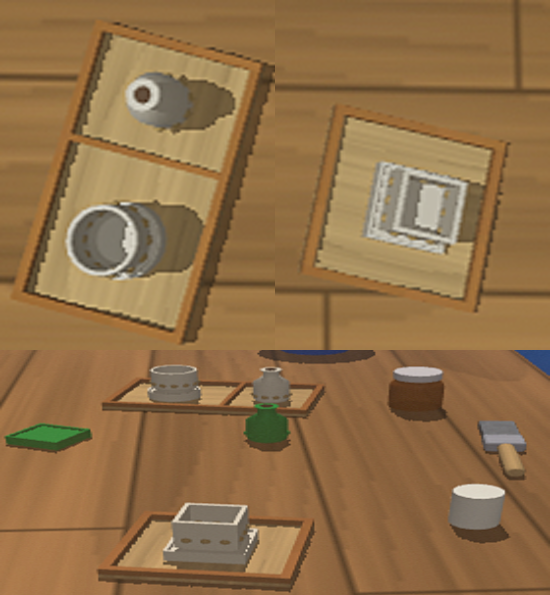

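All five pieces are seated. I'll do a final numeric check of the rims: round planter centre (105,240), vase lip (143,95), and square planter corners at about (401,166), (468,181), (455,243) and (390,230).

```bash
python3 - <<'E'
from h import *
g=lambda u,v,z,ox:px2w('t10',(u+.5)/2.5-.5+ox,(v+.5)/2.5-.5+195,z)[:2].round(4)
print(g(105,240,.072,125),g(143,95,.08,125))
P=np.array([g(u-275,v,.072,395) for u,v in[(401,166),(468,181),(455,243),(390,230)]]);print(P.mean(0),np.linalg.norm(np.roll(P,-1,0)-P,axis=1))
P=np.array([g(u-275,v,.016,395) for u,v in[(335,105),(508,144),(473,310),(303,270)]]);print(P.mean(0))
print(bot.job_done())
E
```

```text
[0.4609 0.2965] [0.5745 0.2699]
[ 0.49695 -0.2713 ] [0.05422739 0.05018864 0.05195739 0.0513492 ]
[ 0.495925 -0.268175]
the job is handed in; nothing more can be done
None
```

Both orders are in their trays and the job was handed in at about 32 s of the 122 s. In the final pictures all five pieces are seated, within about 4 mm of where they should be, and the jar, brush and kiln prop look undisturbed. The hand-in gave no pass or fail result.

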